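Centre-punch a brass slug through the jig's bushing

ROBOT

A 6-joint arm with a two-finger parallel gripper is mounted at the origin on a cart in front of the work surface, level with it; the furniture and walls round the work are solid. World frame = base frame: x ahead of the robot, y to its left, z up, the work surface at z = 0. Lengths are in m, angles in degrees, forces in N, time in s.
With the tool pointing down it reaches from about 0.4 to 0.825 m from the base axis. Payload 7 kg.
Tool frame: the origin (TCP) lies between the finger pads; the fingertips stand 19 mm ahead of it and the grasp point (between the pads) is the TCP (r.finger_overhang is the distance from the TCP to the fingertips, in m); z points along the fingers, y is the direction in which the jaws open and shut (so a half turn about z gives the same grasp; the last joint's range is limited). The gripper opens to 88 mm and grips with 3 to 60 N. Pads are 19 mm wide; open, the fingers measure 130 mm over their backs; the gripper's body (78 mm by 193 mm) begins 47 mm behind the grasp point.
Start: joints at [79.876, 20.546, 0.682, 0, -70.136, -16.507], TCP at [0.303, 0.603, 0.246] pointing down, gripper open.
Joint ranges: [-176.03, 176.03], [-82.01, 121.73], [-58.28, 71.71], [-173.87, 95.51], [-174.79, -0.11], [-173.66, 173.66]. Speed limits (degrees/s): [136.94, 136.94, 172.46, 180, 180, 180].

INTERFACE

Orientations are given as [roll, pitch, yaw] about the fixed x, y, z axes, in that order (R = Rz(yaw) Ry(pitch) Rx(roll)).
In Python, from plant import r, optics gives the robot as it stands. The module is installed in compiled form; this text tells all that it offers.
- The arm moves only by the tool step_arm, never from a script. Its argument "increments" is a list of rows, each an object of numbers: "tx", "ty", "tz": the shift along the world's x, y, z in mm; "ax", "ay", "az": the turn, a rotation vector about the world's x, y, z in degrees; "claw": the gripper command: -1 is shut, 1 is fully open, values between are in proportion. In form: [{"tx": .., "ty": .., "tz": .., "ax": .., "ay": .., "az": .., "claw": ..}, ...]. A call has 1 to 12 rows; each row shifts and turns the commanded pose from where the row before left it; what a row does not reach is not made up. A row lasts 1/10 s, in which the tool goes at most 50 mm and 8.59 degrees, less where a joint would pass 70% of its speed; a pose out of reach is approached as far as the arm can. A call with a gripper value outside its range is refused whole. The fingers move at their own pace and stop on an object; "newtons" is the grip in N (left out, the last holds). Time passes only in rows, so rows that do not move let the fingers close. It gives the time, the measured TCP pose, the force and the opening at its end, in the units of the state.
- r.get_state(): the state, without advancing time (a new reading comes with each control period).
- optics.capture(name): name is "scene" or "top" or "wrist"; returns a dict with "image" (480x640x3 uint8, blue, green, red), "depth" (480x640 float32, m along the optical axis (not along the pixel's ray), 0 where there is no reading), "fx", "fy", "cx", "cy" (pixels), "distortion" ([k1, k2, p1, p2, k3] as OpenCV has them; the pictures are not rectified), "R" (3x3) and "t" (3): a world point X has camera coordinates R X + t. Camera axes: x right, y down, z forward; pixel columns grow to the right and rows downward; lengths in m; the calibration is good to about 2 mm. A picture is of the moment at which its call begins.
- r.close_job(): hands the job in, once; it reports no verdict.
The state is a dict: "time_s": time; "joints": joint angles; "qd": joint speeds; "joint_torque": joint torques, N m; "tcp_pos": TCP position; "eef_rot": TCP orientation; "contact_force": force on the tool from outside, world axes, zero at the start; "moment": the same for the moment, N m; "gripper_width": finger opening in m.
Only numpy, scipy, OpenCV 4.12 (cv2) and the standard library are available. Lean on these libraries where they do the work, as an engineer would, in place of code of your own. Each camera call takes 0.05 s, during which the arm holds its last target. There are 200 camera calls.

TASK

Centre-punch the brass slug that is clamped in the green jig: draw the automatic punch out of its wooden stand, put its point down through the jig's guide bushing and press it straight down on the slug until it trips with a snap. Stop pushing as soon as it has tripped, without bearing down any harder on the jig, and put the punch back upright and fully home in its stand. Leave the other things on the bench where they are.

Things in the scene. Friction and masses are not known exactly. Their poses are not given: they have to be found in the camera images.
- punch: automatic centre punch, 154 mm long, 0.28 kg, point down in the stand. Origin on its axis in the underside of its 30 mm flange, z up: flange z = 0 to 6 mm, knurled steel barrel (the grip) 22 mm thick from 6 to 62, red cap 25 mm thick to 82. Below the flange a neck 16 mm thick to z = -16 mm, then a spindle 9 mm thick, its conical point ending at z = -72 mm.
- punch_tip (a point): the punch's point, 72 mm below the punch's origin while not pressed. Pressed on something hard, it sinks into the punch and the push rises over about 8 mm to about 14 N; then the hammer trips with a snap and the push falls at once to about a half. Pressing on, it rises again by 2 N per mm; 4 mm on, the spring is solid. Over 20 N of push on the jig, down or sideways, harms the work.
- spindle (a joint): travel of the spindle past the hammer inside the punch, in m: 0 at rest, up to about 0.002 as the push builds up; it jumps to about 0.0065 at the snap and goes back to 0 by itself when the point is unloaded
- jig: green punching jig bolted to the bench, 100x104 mm base. A steel bridge along its y carries a dark steel guide bushing; under it a brass slug is clamped in a vee. Its thumb screw points to -x. Origin in the middle of its underside. Highest parts are two screws, 65 mm up, 38 mm either side of the bushing along y.
- bushing_mouth (a point): centre of the upper mouth of the guide bushing, 62 mm above the bench; bore 12 mm, straight down, 14 mm long. The top of the brass slug lies somewhere between 15 and 37 mm below this point, according to the slug; it is not measured.
- stand: wooden tool stand screwed to the bench, 92x92 mm foot, 66x66 mm block, 86 mm high, with an upright bored seat in the middle of its top; origin in the middle of its underside
- stand_mouth (a point): centre of the mouth of the stand's seat, 86 mm above the bench: a bore 18.5 mm wide and 76 mm deep; the origin of the seated punch lies at this point
- caliper: steel vernier caliper lying flat, 56x190x8 mm; a bystander, origin in the middle of its underside
- oil_bottle: slim blue oil bottle with white needle cap, 33 mm wide, 119 mm tall; a bystander, origin in the middle of its underside
- flux_tin: shallow round green tin, 72 mm wide, 29 mm tall; a bystander, origin in the middle of its underside
- pliers: red-handled pliers lying flat, 166x57x13 mm; a bystander, origin in the middle of its underside
- mandrel_2: turned steel mandrel standing on end, 30 mm wide, 100 mm tall; a bystander, origin in the middle of its underside
- brass_tube_0: drawn brass tube lying down, 160 mm long, 15 mm thick; a bystander, origin in the middle of its underside
- sanding_pad: dark grey abrasive sponge, 65x100x26 mm; a bystander, origin in the middle of its underside

How it is judged:
By the outcome, as a careful person would: the job done as asked, in the order asked, and still so for the second after the job is handed in, with the robot touching nothing.
It also fails if it takes over 51 s, if anything falls off the work surface, if the arm or the gripper's body presses on something with over 40 N, if the wrist force passes 120 N, or if a joint passes its speed limit or range.

## Working session

There is one attempt and no reset: what is moved stays moved. The work goes in short steps, Python scripts to look and compute and a tool call to move; the robot and the scene stay as the last step left them, time stands still between calls to the robot, and variables do not carry over. Pictures are saved under pics/ and viewed, about 8 in all and at most 12, crops included, and the job is handed in when it is done.

Besides the shell and the picture viewer there is one more tool, called by a JSON object that holds its "name" and its "arguments". step_arm: Moves the arm, as the interface text tells. Its arguments: {"type":"object","properties":{"increments":{"type":"array","items":{"type":"object","properties":{"tx":{"type":"number"},"ty":{"type":"number"},"tz":{"type":"number"},"ax":{"type":"number"},"ay":{"type":"number"},"az":{"type":"number"},"claw":{"type":"number"}}}},"newtons":{"type":"number"}},"required":["increments"]}

```bash
mkdir -p pics; cat > h.py <<'E'
import numpy as np, cv2
from plant import r, optics
def cap(n,f=None):
    c=optics.capture(n)
    if f: cv2.imwrite('pics/'+f,c['image']); np.savez('pics/'+f[:-4],**c)
    return c
def cloud(c):
    K=np.array([[c['fx'],0,c['cx']],[0,c['fy'],c['cy']],[0,0,1]])
    h,w=c['depth'].shape
    u,v=np.meshgrid(np.arange(w),np.arange(h))
    p=cv2.undistortPoints(np.stack([u,v],-1).reshape(-1,1,2).astype(np.float64),K,np.array(c['distortion'],float)).reshape(h,w,2)
    d=c['depth'].astype(float)
    X=np.dstack([p[...,0]*d,p[...,1]*d,d])
    W=(X-np.array(c['t']))@np.array(c['R'])
    W[d<=0]=np.nan
    return W
E
python3 - <<'E'
from h import *
s=r.get_state(); print(s)
a=cap('top','t1.png'); b=cap('scene','s1.png'); 
for c in (a,b): print(-np.array(c['R']).T@c['t'])
E
```

```text
{'time_s': 0.0, 'joints': array([ 7.98752583e+01,  2.05922743e+01,  6.33571117e-01, -2.04420124e-02,
       -7.01349144e+01, -1.65084342e+01]), 'qd': array([-0.03876139,  0.05652815,  0.00420869,  0.07877375, -0.0314547 ,
        0.05982123]), 'joint_torque': array([-1.38759264e-03, -5.82715845e+01,  2.93074769e+01,  6.99772239e+00,
        7.13321962e-03, -1.78126411e-04]), 'tcp_pos': array([0.30238576, 0.60297057, 0.24461063]), 'eef_rot': array([ 1.79904781e+02, -8.18016355e-03, -2.66401311e+01]), 'contact_force': array([ 0.14779257,  0.05785447, -0.10959435]), 'moment': array([-0.02093281, -0.0044432 ,  0.03257567]), 'gripper_width': 0.08751991269548968}
[0.39839053 0.32637465 1.25874319]
[ 0.24728312 -0.22634196  0.70555285]
```

View both.

View pics/t1.png

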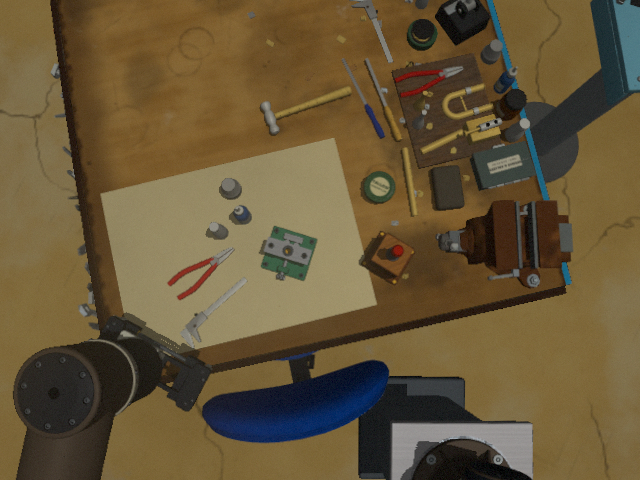

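View pics/s1.png

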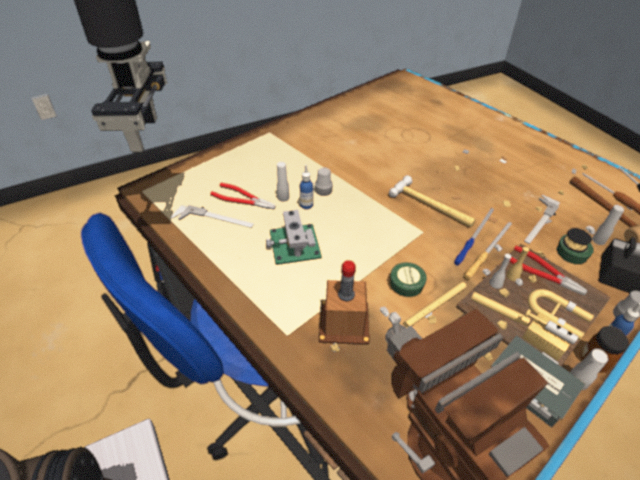

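```bash
cat > a.py <<'E'
from h import *
for f in ('t1','s1'):
    c=dict(np.load(f'pics/{f}.npz')); W=cloud(c); im=c['image']
    hsv=cv2.cvtColor(im,cv2.COLOR_BGR2HSV)
    if f=='t1':
        for n,(u,v) in dict(cap=(397,250),jig=(288,251),bot=(240,213),mand=(217,231),mand2=(230,187),tin=(378,187),tube=(408,180),pad=(447,187),vise=(455,240),table=(330,220)).items(): print(n,u,v,W[v,u].round(4))
    Z=W[...,2]
    # cap: red, high
    m=(Z>.145)&(Z<.19)&(hsv[...,1]>120)&(W[...,0]>.2)
    P=W[m]; 
    if len(P): print(f,'cap',len(P),np.nanmedian(P,0).round(4),np.nanmin(P,0).round(4),np.nanmax(P,0).round(4))
    # stand top
    if f=='t1': cu,cv_=397,250
    P0=np.nanmedian(P,0)
    near=(np.hypot(W[...,0]-P0[0],W[...,1]-P0[1])<.07)
    m=near&(abs(Z-.086)<.006); Q=W[m][:,:2].astype(np.float32)
    print('standtop',len(Q),cv2.minAreaRect(Q),np.median(W[m][:,2]))
    m=near&(Z<.02)&(Z>.004); print('foot',m.sum(), cv2.minAreaRect(W[m][:,:2].astype(np.float32)) if m.sum()>5 else '')
    J=W[251,288][:2] if f=='t1' else J
    near=(np.hypot(W[...,0]-J[0],W[...,1]-J[1])<.08)
    m=near&(Z>.05)&(Z<.075); Q=W[m]; print('bridge',len(Q),cv2.minAreaRect(Q[:,:2].astype(np.float32)),np.median(Q[:,2]))
    g=near&(hsv[...,0]>60)&(hsv[...,0]<95)&(hsv[...,1]>90)&(Z<.03); Q=W[g]; print('base',len(Q),cv2.minAreaRect(Q[:,:2].astype(np.float32)),np.median(Q[:,2]))
    o=cv2.resize(im[215:295,245:430] if f=='t1' else im[195:350,240:400],None,fx=4,fy=4,interpolation=cv2.INTER_CUBIC); cv2.imwrite(f'pics/{f}c.png',o)
E
python3 a.py
```

```text
cap 397 250 [0.5159 0.1708 0.1673]
jig 288 251 [0.5239 0.3939 0.0296]
bot 240 213 [0.5956 0.4937 0.0994]
mand 217 231 [0.5566 0.5413 0.0968]
mand2 230 187 [0.6593 0.5232 0.0628]
tin 378 187 [0.674  0.1939 0.0259]
tube 408 180 [0.6946 0.1235 0.0142]
pad 447 187 [0.6768 0.0369 0.0293]
vise 455 240 [0.5453 0.0404 0.1101]
table 330 220 [0.5997 0.3011 0.003 ]
t1 cap 1541 [0.2256 0.2416 0.1585] [ 0.2    -0.1855  0.145 ] [0.6128 0.3817 0.1899]
standtop 132 ((0.2517281472682953, 0.24609540402889252), (0.03930215165019035, 0.13404400646686554), 4.420365810394287) 0.08628709450182767
foot 90 ((0.2615090012550354, 0.256068617105484), (0.004470576532185078, 0.11348529160022736), 23.501951217651367)
bridge 713 ((0.5218499898910522, 0.39318689703941345), (0.10070502758026123, 0.03421047702431679), 73.53038787841797) 0.05982326405900599
base 211 ((0.5222477316856384, 0.39375269412994385), (0.09843515604734421, 0.09425490349531174), 74.04749298095703) 0.011143005399512452
s1 cap 2740 [ 0.5031 -0.0374  0.1571] [ 0.2    -0.1893  0.145 ] [0.6009 0.3658 0.1898]
standtop 196 ((0.5076277852058411, -0.03806844353675842), (0.13852988183498383, 0.0291283018887043), 84.51625061035156) 0.08869225044533322
foot 343 ((0.4794482886791229, -0.034421637654304504), (0.11877020448446274, 0.0767674446105957), 57.2823486328125)
bridge 619 ((0.5190805196762085, 0.3966589570045471), (0.10362544655799866, 0.03424126282334328), 73.3581314086914) 0.061692726915808606
base 551 ((0.5184152126312256, 0.3923339247703552), (0.10029001533985138, 0.09288229793310165), 73.43387603759766) 0.01344257287490254
```

View pics/t1c.png

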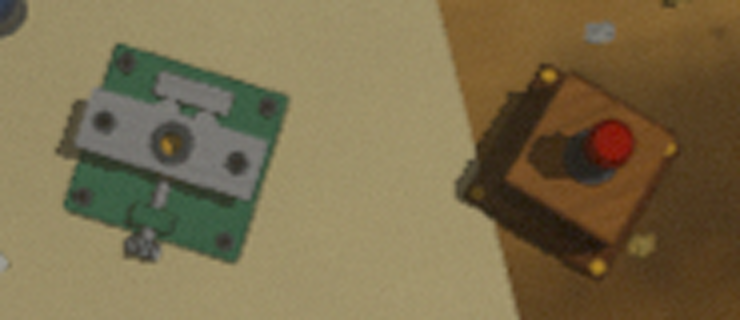

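```bash
cat >> h.py <<'E'
def ray(c,u,v,z):
    K=np.array([[c['fx'],0,c['cx']],[0,c['fy'],c['cy']],[0,0,1]])
    p=cv2.undistortPoints(np.array([[[u,v]]],float),K,np.array(c['distortion'],float))[0,0]
    R=np.array(c['R']);o=-R.T@c['t'];d=R.T@np.array([p[0],p[1],1]);return o+d*(z-o[2])/d[2]
E
python3 - <<'E'
from h import *
c=dict(np.load('pics/t1.npz'));print('cap',ray(c,397.3,250.7,.168),'bush',ray(c,288,250.4,.062))
c=dict(np.load('pics/s1.npz'));W=cloud(c);h=cv2.cvtColor(c['image'],cv2.COLOR_BGR2HSV)
P=W[255:285,335:360].reshape(-1,3);P=P[(P[:,2]>.15)&(P[:,2]<.18)&(h[255:285,335:360].reshape(-1,3)[:,1]>120)]
print(len(P),P.min(0),P.max(0))
E
```

```text
cap [0.51441588 0.17029102 0.168     ] bush [0.52192606 0.3921168  0.062     ]
186 [0.50100173 0.15959298 0.15057015] [0.52224704 0.17998828 0.17156887]
```

{"name": "step_arm", "arguments": {"increments": [{"tx": 20,"ty": -40,"tz": 10,"claw": 1},{"tx": 20,"ty": -40,"tz": 10},{"tx": 20,"ty": -40,"tz": 10},{"tx": 20,"ty": -40,"tz": 10},{"tx": 20,"ty": -40,"tz": 10},{"tx": 20,"ty": -40,"tz": 5},{"tx": 20,"ty": -40},{"tx": 20,"ty": -40},{"tx": 20,"ty": -40},{"tx": 20,"ty": -40},{"tx": 10,"ty": -20},{}], "newtons": 60}}

```text
$.increments[0]: bad value
```

{"name": "step_arm", "arguments": {"increments": [{"tx": 20,"ty": -40,"tz": 10,"ax": 0,"ay": 0,"az": 0,"claw": 1}], "newtons": 60}}

```text
time_s: 0.2
tcp_pos: [0.3209, 0.565, 0.2523]
eef_rot: [179.8, -0.0, -26.5]
contact_force: [0.6, -1.1, -0.3]
gripper_width: 0.0877
```

{"name": "step_arm", "arguments": {"increments": [{"tx": 20,"ty": -40,"tz": 10,"ax": 0,"ay": 0,"az": 0,"claw": 1},{"tx": 20,"ty": -40,"tz": 10,"ax": 0,"ay": 0,"az": 0,"claw": 1},{"tx": 20,"ty": -40,"tz": 10,"ax": 0,"ay": 0,"az": 0,"claw": 1},{"tx": 20,"ty": -40,"tz": 10,"ax": 0,"ay": 0,"az": 0,"claw": 1},{"tx": 20,"ty": -40,"tz": 5,"ax": 0,"ay": 0,"az": 0,"claw": 1},{"tx": 20,"ty": -40,"tz": 0,"ax": 0,"ay": 0,"az": 0,"claw": 1},{"tx": 20,"ty": -40,"tz": 0,"ax": 0,"ay": 0,"az": 0,"claw": 1},{"tx": 20,"ty": -40,"tz": 0,"ax": 0,"ay": 0,"az": 0,"claw": 1},{"tx": 20,"ty": -40,"tz": 0,"ax": 0,"ay": 0,"az": 0,"claw": 1},{"tx": 12,"ty": -32,"tz": 0,"ax": 0,"ay": 0,"az": 0,"claw": 1},{"tx": 0,"ty": 0,"tz": 0,"ax": 0,"ay": 0,"az": 0,"claw": 1},{"tx": 0,"ty": 0,"tz": 0,"ax": 0,"ay": 0,"az": 0,"claw": 1}], "newtons": 60}}

```text
time_s: 1.4
tcp_pos: [0.5146, 0.1705, 0.3003]
eef_rot: [180.0, 0.0, -26.8]
contact_force: [0.8, -0.0, 0.0]
gripper_width: 0.0879
```

```bash
python3 - <<'E'
from h import *
c=cap('wrist','w1.png'); s=r.get_state(); print(s['time_s'],s['tcp_pos'],s['eef_rot'],s['contact_force']); print(-np.array(c['R']).T@c['t'],np.array(c['R']))
E
```

```text
1.45 [0.51446225 0.17122644 0.30028885] [ 1.79985190e+02  2.22587102e-02 -2.66807818e+01] [-0.07987027  0.40698603 -0.81168472]
[0.58473166 0.13636648 0.43972435] [[-0.44938331 -0.89333654  0.00211283]
 [-0.85383413  0.43020519  0.29307128]
 [-0.26272024  0.12989734 -0.95608826]]
```

View pics/w1.png

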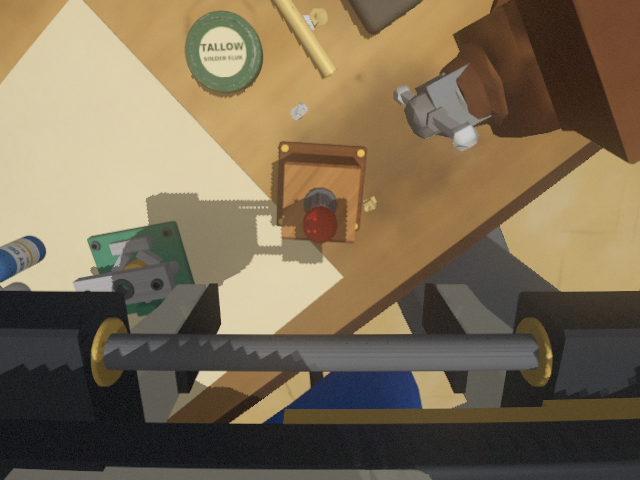

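```bash
python3 - <<'E'
from h import *
from scipy.optimize import least_squares
c=dict(np.load('pics/w1.npz'));W=cloud(c);h=cv2.cvtColor(c['image'],cv2.COLOR_BGR2HSV)
m=((h[...,0]<8)|(h[...,0]>172))&(h[...,1]>170)&(h[...,2]>60); m[:, :290]=0;m[:,350:]=0;m[:195]=0;m[255:]=0
v,u=np.nonzero(m);print('px',u.min(),u.max(),v.min(),v.max(),u.mean(),v.mean())
P=W[m];P=P[P[:,2]>.14];print('z',np.percentile(P[:,2],[2,50,95,99]))
T=P[P[:,2]>.163];print('top mean',T.mean(0),len(T), cv2.minEnclosingCircle(T[:,:2].astype(np.float32)))
print('pxray',ray(c,(u.min()+u.max())/2,223,.168))
B=W[140:250,275:370].reshape(-1,3);S=B[abs(B[:,2]-.086)<.004];S=S[np.hypot(*(S[:,:2]-[.515,.171]).T)<.05];print('stand',cv2.minAreaRect(S[:,:2].astype(np.float32)),np.median(S[:,2]),S[:,:2].mean(0))
R=W[240:310,70:200].reshape(-1,3);R=R[(R[:,2]>.055)&(R[:,2]<.07)];print('bridge',cv2.minAreaRect(R[:,:2].astype(np.float32)),np.median(R[:,2]))
print('bush',ray(c,123,288,.062))
E
```

```text
px 306 336 207 237 320.11650485436894 220.67637540453075
z [0.15747284 0.16758651 0.16894311 0.16952505]
top mean [0.51871207 0.16956965 0.16715133] 281 ((0.5168969631195068, 0.17023342847824097), 0.010955723002552986)
pxray [0.51784498 0.16942963 0.168     ]
stand ((0.5143318772315979, 0.17156732082366943), (0.06622836738824844, 0.07078532129526138), 59.595951080322266) 0.08639914472287101 [0.5197354  0.16868698]
bridge ((0.5201281309127808, 0.39566323161125183), (0.10120873153209686, 0.035522088408470154), 73.86947631835938) 0.06015812393781402
bush [0.52143491 0.39415042 0.062     ]
```

{"name": "step_arm", "arguments": {"increments": [{"tx": 2,"ty": -1,"tz": -40,"ax": 0,"ay": 0,"az": 0,"claw": 1},{"tx": 0,"ty": 0,"tz": -40,"ax": 0,"ay": 0,"az": 0,"claw": 1},{"tx": 0,"ty": 0,"tz": -40,"ax": 0,"ay": 0,"az": 0,"claw": 1},{"tx": 0,"ty": 0,"tz": -30,"ax": 0,"ay": 0,"az": 0,"claw": 1},{"tx": 0,"ty": 0,"tz": -15,"ax": 0,"ay": 0,"az": 0,"claw": 1},{"tx": 0,"ty": 0,"tz": -8,"ax": 0,"ay": 0,"az": 0,"claw": 1},{"tx": 0,"ty": 0,"tz": 0,"ax": 0,"ay": 0,"az": 0,"claw": 1},{"tx": 0,"ty": 0,"tz": 0,"ax": 0,"ay": 0,"az": 0,"claw": 1}], "newtons": 60}}

```text
time_s: 2.25
tcp_pos: [0.517, 0.1712, 0.1284]
eef_rot: [-179.9, -0.0, -26.6]
contact_force: [-0.1, 0.6, 0.0]
gripper_width: 0.0876
```

{"name": "step_arm", "arguments": {"increments": [{"tx": 0,"ty": 0,"tz": 0,"ax": 0,"ay": 0,"az": 0,"claw": -1},{"tx": 0,"ty": 0,"tz": 0,"ax": 0,"ay": 0,"az": 0,"claw": -1},{"tx": 0,"ty": 0,"tz": 0,"ax": 0,"ay": 0,"az": 0,"claw": -1},{"tx": 0,"ty": 0,"tz": 0,"ax": 0,"ay": 0,"az": 0,"claw": -1},{"tx": 0,"ty": 0,"tz": 0,"ax": 0,"ay": 0,"az": 0,"claw": -1},{"tx": 0,"ty": 0,"tz": 0,"ax": 0,"ay": 0,"az": 0,"claw": -1},{"tx": 0,"ty": 0,"tz": 0,"ax": 0,"ay": 0,"az": 0,"claw": -1},{"tx": 0,"ty": 0,"tz": 0,"ax": 0,"ay": 0,"az": 0,"claw": -1},{"tx": 0,"ty": 0,"tz": 0,"ax": 0,"ay": 0,"az": 0,"claw": -1},{"tx": 0,"ty": 0,"tz": 0,"ax": 0,"ay": 0,"az": 0,"claw": -1}], "newtons": 60}}

```text
time_s: 3.25
tcp_pos: [0.5166, 0.1704, 0.1275]
eef_rot: [180.0, 0.0, -26.6]
contact_force: [-0.2, 0.7, -0.5]
gripper_width: 0.0221
```

{"name": "step_arm", "arguments": {"increments": [{"tx": 0,"ty": 0,"tz": 10,"ax": 0,"ay": 0,"az": 0,"claw": -1},{"tx": 0,"ty": 0,"tz": 30,"ax": 0,"ay": 0,"az": 0,"claw": -1},{"tx": 0,"ty": 0,"tz": 35,"ax": 0,"ay": 0,"az": 0,"claw": -1},{"tx": 0,"ty": 0,"tz": 35,"ax": 0,"ay": 0,"az": 0,"claw": -1},{"tx": 0,"ty": 0,"tz": 10,"ax": 0,"ay": 0,"az": 0,"claw": -1},{"tx": 2,"ty": 34,"tz": 0,"ax": 0,"ay": 0,"az": 0,"claw": -1},{"tx": 2,"ty": 40,"tz": 0,"ax": 0,"ay": 0,"az": 0,"claw": -1},{"tx": 0,"ty": 40,"tz": 0,"ax": 0,"ay": 0,"az": 0,"claw": -1},{"tx": 0,"ty": 40,"tz": 0,"ax": 0,"ay": 0,"az": 0,"claw": -1},{"tx": 0,"ty": 40,"tz": 0,"ax": 0,"ay": 0,"az": 0,"claw": -1},{"tx": 0,"ty": 30,"tz": 0,"ax": 0,"ay": 0,"az": 0,"claw": -1},{"tx": 0,"ty": 0,"tz": 0,"ax": 0,"ay": 0,"az": 0,"claw": -1}], "newtons": 60}}

```text
time_s: 4.45
tcp_pos: [0.5198, 0.3976, 0.2457]
eef_rot: [179.9, 0.1, -26.5]
contact_force: [0.3, 0.3, -3.4]
gripper_width: 0.0223
```

{"name": "step_arm", "arguments": {"increments": [{"tx": 0,"ty": 0,"tz": -30,"ax": 0,"ay": 0,"az": 0,"claw": -1},{"tx": 0,"ty": 0,"tz": -10,"ax": 0,"ay": 0,"az": 0,"claw": -1},{"tx": 0,"ty": 0,"tz": 0,"ax": 0,"ay": 0,"az": 0,"claw": -1},{"tx": 0,"ty": 0,"tz": 0,"ax": 0,"ay": 0,"az": 0,"claw": -1}], "newtons": 60}}

```text
time_s: 4.85
tcp_pos: [0.5209, 0.3939, 0.2081]
eef_rot: [180.0, -0.0, -26.6]
contact_force: [0.3, -0.8, -2.1]
gripper_width: 0.022
```

```bash
python3 - <<'E'
from h import *
c=cap('wrist','w2.png'); d=cap('scene','s2.png'); s=r.get_state(); print(s['time_s'],s['tcp_pos'],s['eef_rot'],s['contact_force'],s['moment'],s['gripper_width'])
im=np.hstack([c['image'],d['image']]);
K=lambda c:np.array([[c['fx'],0,c['cx']],[0,c['fy'],c['cy']],[0,0,1]])
for n,k in (('w',c),('s',d)):
    for X in ([*s['tcp_pos'][:2],s['tcp_pos'][2]-.1135],[.5207,.3943,.062]):
        print(n,cv2.projectPoints(np.array([X]),cv2.Rodrigues(np.array(k['R']))[0],np.array(k['t']),K(k),np.array(k['distortion'],float))[0].ravel())
cv2.imwrite('pics/s2c.png',cv2.resize(d['image'][150:290,220:380],None,fx=4,fy=4,interpolation=cv2.INTER_CUBIC))
E
```

```text
4.95 [0.5211746  0.39443766 0.20892419] [-1.79905544e+02 -3.83432548e-02 -2.66461214e+01] [-0.55096835  0.06836795 -2.35738464] [ 0.03143397 -0.03013437 -0.03536366] 0.022162940547617044
w [320.94348115 236.05172366]
w [321.32334283 222.99630949]
s [294.12435429 213.78696737]
s [294.4822542  225.81350648]
```

View pics/w2.png

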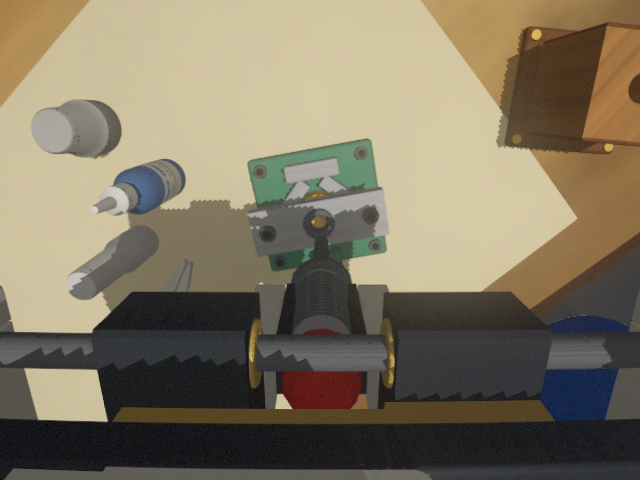

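View pics/s2c.png

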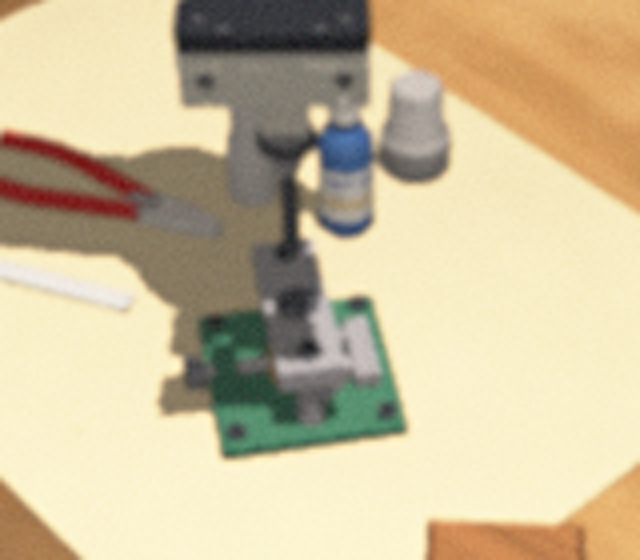

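```bash
python3 - <<'E'
import cv2,numpy as np
a=cv2.imread('pics/w2.png')[195:265,285:355];b=cv2.imread('pics/s2.png')[190:240,265:315]
f=lambda x,k:cv2.resize(x,None,fx=k,fy=k,interpolation=cv2.INTER_CUBIC)
o=np.full((400,800,3),128,np.uint8);A=np.clip(f(a,5)*1.6,0,255);B=np.clip(f(b,8)*1.6,0,255)
o[:350,:350]=A;o[:,400:]=B;cv2.imwrite('pics/z1.png',o)
E
```

```text
(no output)
```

View pics/z1.png

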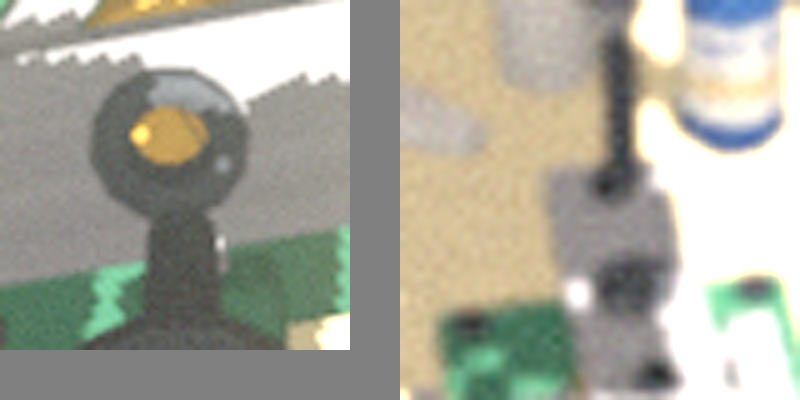

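```bash
python3 - <<'E'
from h import *
c=dict(np.load('pics/w2.npz'));print(ray(c,319,223.8,.062),ray(c,318.3,223.8,.062),ray(c,321.6,238,.0954), c['fx'])
E
```

```text
[0.52091614 0.39608504 0.062     ] [0.52114479 0.39654099 0.062     ] [0.5197909  0.39465313 0.0954    ] 406.43591347695724
```

{"name": "step_arm", "arguments": {"increments": [{"tx": 0,"ty": 1,"tz": -15,"ax": 0,"ay": 0,"az": 0,"claw": -1},{"tx": 0,"ty": 0,"tz": -10,"ax": 0,"ay": 0,"az": 0,"claw": -1},{"tx": 0,"ty": 0,"tz": -3,"ax": 0,"ay": 0,"az": 0,"claw": -1},{"tx": 0,"ty": 0,"tz": 0,"ax": 0,"ay": 0,"az": 0,"claw": -1},{"tx": 0,"ty": 0,"tz": 0,"ax": 0,"ay": 0,"az": 0,"claw": -1}], "newtons": 60}}

```text
time_s: 5.45
tcp_pos: [0.5209, 0.3955, 0.1801]
eef_rot: [-180.0, -0.0, -26.6]
contact_force: [-0.1, 0.2, -2.3]
gripper_width: 0.022
```

```bash
python3 - <<'E'
from h import *
c=cap('wrist','w3.png');d=cap('scene','s3.png');e=cap('top','t3.png'); s=r.get_state(); print(s['time_s'],s['tcp_pos'],s['eef_rot'],s['contact_force'])
f=lambda x,k:cv2.resize(x,None,fx=k,fy=k,interpolation=cv2.INTER_CUBIC)
o=np.full((400,800,3),128,np.uint8)
o[:400,:400]=np.clip(f(c['image'][200:280,280:360],5)*1.6,0,255);o[:,400:]=np.clip(f(d['image'][195:245,265:315],8)*1.6,0,255);cv2.imwrite('pics/z3.png',o)
K=lambda c:np.array([[c['fx'],0,c['cx']],[0,c['fy'],c['cy']],[0,0,1]])
for n,k in (('w',c),('s',d)):
    for X in ([*s['tcp_pos'][:2],s['tcp_pos'][2]-.1135],[.5207,.3943,.062]):
        print(n,cv2.projectPoints(np.array([X]),cv2.Rodrigues(np.array(k['R']))[0],np.array(k['t']),K(k),np.array(k['distortion'],float))[0].ravel())
E
```

```text
5.6 [0.52081962 0.39557159 0.18020201] [-1.79949283e+02 -1.78361409e-02 -2.66252665e+01] [ 0.44489103 -0.6119351  -2.76236671]
w [321.92801288 235.83171422]
w [323.70459931 233.07373506]
s [294.19582764 223.78325193]
s [294.4822542  225.81350648]
```

View pics/z3.png

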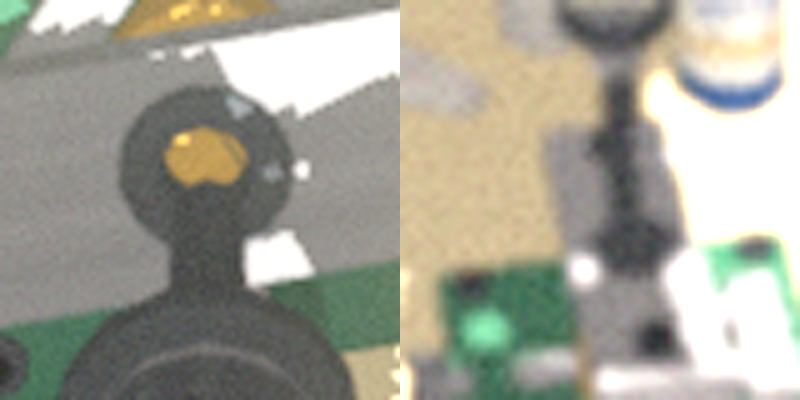

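```bash
python3 - <<'E'
from h import *
d=dict(np.load('pics/s3.npz'));g=cv2.cvtColor(d['image'],cv2.COLOR_BGR2GRAY);print(d['fx'])
for v in range(204,234): print(v,g[v,284:304])
print(ray(d,292.6,223,.0667),ray(d,293.9,225,.062),ray(d,292.6,225,.062))
w=dict(np.load('pics/w3.npz'))
for z in (.060,.062): print('bush',z,ray(w,321.3,233.9,z))
print('tip',ray(w,321.4,236.7,.0667))
E
```

```text
446.9483817690465
204 [118 122 123 120 119 113  96  79  72  75  96 122 154 181 165 117  92 101
 123 142]
205 [121 124 124 121 120 110  84  65  59  64  90 137 187 213 200 141  92  77
  93 110]
206 [120 119 124 119 119 106  79  57  49  52  92 146 206 230 221 180 132  92
  71  74]
207 [124 124 120 123 122 101  81  52  47  55  87 149 209 235 234 221 194 151
 115  85]
208 [122 121 120 121 116 108  80  57  49  54  89 142 199 230 233 233 229 213
 177 137]
209 [120 120 122 119 123 108  81  56  49  53  77 117 159 193 221 235 237 233
 221 203]
210 [116 108 111 111 108  96  74  51  41  51  71  95 116 149 201 229 235 235
 237 230]
211 [105  99 101 100  91  71  57  49  47  64  78  90  96 125 184 228 236 234
 236 235]
212 [100  93  94  88  79  56  45  48  44  57  70  89  90 116 168 221 234 235
 234 236]
213 [ 94  89  94  88  78  48  45  45  47  53  72  86  89 114 167 218 234 236
 234 234]
214 [ 97  91  92  88  70  68  52  49  49  51  77  92  94 115 161 213 231 235
 234 236]
215 [ 93  89  91  94  88  76  63  53  47  55  75  86  95 100 141 184 223 236
 236 234]
216 [ 94  89  94  92  91  86  74  53  
[... 1062 characters left out ...]
  93 143 178 194 192
 183 158]
229 [ 60  85 135 168 174 143 102  79  71  70  62  71  71 109 157 188 194 193
 191 160]
230 [ 64  82 111 137 139 120  96  87  88  87  84  88  89 111 155 188 196 196
 189 168]
231 [ 67  76  89 104 106  97  89  93  95  90  93  90  88 106 135 171 190 195
 193 182]
232 [ 58  70  75  85  89  93  90  88  93  92  94  95  88  94 121 157 182 192
 193 188]
233 [ 66  67  66  82  93  92  94  89  95  93  95  91  89  88 108 139 170 190
 197 191]
[0.51889617 0.39925178 0.0667    ] [0.52068551 0.39708649 0.062     ] [0.51827534 0.39833622 0.062     ]
bush 0.06 [0.52035846 0.39624681 0.06      ]
bush 0.062 [0.52090156 0.39597901 0.062     ]
tip [0.52044346 0.39614413 0.0667    ]
```

{"name": "step_arm", "arguments": {"increments": [{"tx": 0.8,"ty": -0.4,"tz": -2,"ax": 0,"ay": 0,"az": 0,"claw": -1},{"tx": 0,"ty": 0,"tz": -2,"ax": 0,"ay": 0,"az": 0,"claw": -1},{"tx": 0,"ty": 0,"tz": -2,"ax": 0,"ay": 0,"az": 0,"claw": -1},{"tx": 0,"ty": 0,"tz": -2,"ax": 0,"ay": 0,"az": 0,"claw": -1},{"tx": 0,"ty": 0,"tz": 0,"ax": 0,"ay": 0,"az": 0,"claw": -1},{"tx": 0,"ty": 0,"tz": 0,"ax": 0,"ay": 0,"az": 0,"claw": -1}], "newtons": 60}}

```text
time_s: 6.2
tcp_pos: [0.5214, 0.3949, 0.1714]
eef_rot: [180.0, -0.0, -26.6]
contact_force: [-0.3, 0.1, -1.8]
gripper_width: 0.0222
```

```bash
python3 -c "
from h import *
for i in range(1):
    s=r.get_state();print(s['time_s'],s['tcp_pos'],s['contact_force'],s['moment'])"
```

```text
6.2 [0.52137591 0.3949279  0.17144498] [-0.28669073  0.07601733 -1.81067992] [-0.04644571 -0.03121332  0.04927824]
```

{"name": "step_arm", "arguments": {"increments": [{"tx": 0,"ty": 0,"tz": -2,"ax": 0,"ay": 0,"az": 0,"claw": -1},{"tx": 0,"ty": 0,"tz": -2,"ax": 0,"ay": 0,"az": 0,"claw": -1},{"tx": 0,"ty": 0,"tz": 0,"ax": 0,"ay": 0,"az": 0,"claw": -1}], "newtons": 60}}

```text
time_s: 6.5
tcp_pos: [0.5212, 0.3948, 0.1671]
eef_rot: [180.0, 0.0, -26.6]
contact_force: [-0.6, -0.3, -3.6]
gripper_width: 0.022
```

{"name": "step_arm", "arguments": {"increments": [{"tx": 0,"ty": 0,"tz": -1.5,"ax": 0,"ay": 0,"az": 0,"claw": -1},{"tx": 0,"ty": 0,"tz": -1.5,"ax": 0,"ay": 0,"az": 0,"claw": -1},{"tx": 0,"ty": 0,"tz": 0,"ax": 0,"ay": 0,"az": 0,"claw": -1}], "newtons": 60}}

```text
time_s: 6.8
tcp_pos: [0.5212, 0.3948, 0.1643]
eef_rot: [180.0, 0.0, -26.6]
contact_force: [-0.1, -0.6, -2.0]
gripper_width: 0.0219
```

{"name": "step_arm", "arguments": {"increments": [{"tx": 0,"ty": 0,"tz": -1.5,"ax": 0,"ay": 0,"az": 0,"claw": -1},{"tx": 0,"ty": 0,"tz": -1.5,"ax": 0,"ay": 0,"az": 0,"claw": -1},{"tx": 0,"ty": 0,"tz": 0,"ax": 0,"ay": 0,"az": 0,"claw": -1}], "newtons": 60}}

```text
time_s: 7.1
tcp_pos: [0.5212, 0.3949, 0.1613]
eef_rot: [180.0, 0.0, -26.6]
contact_force: [0.3, 0.2, -2.9]
gripper_width: 0.0218
```

{"name": "step_arm", "arguments": {"increments": [{"tx": 0,"ty": 0,"tz": -1.5,"ax": 0,"ay": 0,"az": 0,"claw": -1},{"tx": 0,"ty": 0,"tz": -1.5,"ax": 0,"ay": 0,"az": 0,"claw": -1},{"tx": 0,"ty": 0,"tz": 0,"ax": 0,"ay": 0,"az": 0,"claw": -1}], "newtons": 60}}

```text
time_s: 7.4
tcp_pos: [0.5213, 0.3948, 0.1583]
eef_rot: [180.0, 0.0, -26.6]
contact_force: [-0.5, -0.1, -2.7]
gripper_width: 0.0221
```

{"name": "step_arm", "arguments": {"increments": [{"tx": 0,"ty": 0,"tz": -1.5,"ax": 0,"ay": 0,"az": 0,"claw": -1},{"tx": 0,"ty": 0,"tz": -1.5,"ax": 0,"ay": 0,"az": 0,"claw": -1},{"tx": 0,"ty": 0,"tz": 0,"ax": 0,"ay": 0,"az": 0,"claw": -1}], "newtons": 60}}

```text
time_s: 7.7
tcp_pos: [0.5212, 0.3948, 0.1553]
eef_rot: [180.0, 0.0, -26.6]
contact_force: [0.7, 0.1, -3.5]
gripper_width: 0.0224
```

{"name": "step_arm", "arguments": {"increments": [{"tx": 0,"ty": 0,"tz": -1.5,"ax": 0,"ay": 0,"az": 0,"claw": -1},{"tx": 0,"ty": 0,"tz": -1.5,"ax": 0,"ay": 0,"az": 0,"claw": -1},{"tx": 0,"ty": 0,"tz": 0,"ax": 0,"ay": 0,"az": 0,"claw": -1}], "newtons": 60}}

```text
time_s: 8.0
tcp_pos: [0.5213, 0.3949, 0.1522]
eef_rot: [180.0, 0.0, -26.6]
contact_force: [-0.2, -0.8, -2.2]
gripper_width: 0.022
```

Tip is at about 0.0387, still free.

{"name": "step_arm", "arguments": {"increments": [{"tx": 0,"ty": 0,"tz": -1.5,"ax": 0,"ay": 0,"az": 0,"claw": -1},{"tx": 0,"ty": 0,"tz": -1.5,"ax": 0,"ay": 0,"az": 0,"claw": -1},{"tx": 0,"ty": 0,"tz": 0,"ax": 0,"ay": 0,"az": 0,"claw": -1}], "newtons": 60}}

```text
time_s: 8.3
tcp_pos: [0.5212, 0.3949, 0.1492]
eef_rot: [180.0, 0.0, -26.6]
contact_force: [-0.0, -0.9, -3.1]
gripper_width: 0.0221
```

{"name": "step_arm", "arguments": {"increments": [{"tx": 0,"ty": 0,"tz": -1.5,"ax": 0,"ay": 0,"az": 0,"claw": -1},{"tx": 0,"ty": 0,"tz": -1.5,"ax": 0,"ay": 0,"az": 0,"claw": -1},{"tx": 0,"ty": 0,"tz": 0,"ax": 0,"ay": 0,"az": 0,"claw": -1}], "newtons": 60}}

```text
time_s: 8.6
tcp_pos: [0.5212, 0.3948, 0.1462]
eef_rot: [180.0, 0.0, -26.6]
contact_force: [0.2, 0.3, -2.4]
gripper_width: 0.0221
```

{"name": "step_arm", "arguments": {"increments": [{"tx": 0,"ty": 0,"tz": -1.5,"ax": 0,"ay": 0,"az": 0,"claw": -1},{"tx": 0,"ty": 0,"tz": -1.5,"ax": 0,"ay": 0,"az": 0,"claw": -1},{"tx": 0,"ty": 0,"tz": 0,"ax": 0,"ay": 0,"az": 0,"claw": -1}], "newtons": 60}}

```text
time_s: 8.9
tcp_pos: [0.5214, 0.395, 0.1435]
eef_rot: [-180.0, -0.0, -26.6]
contact_force: [0.3, 0.6, -1.5]
gripper_width: 0.0219
```

{"name": "step_arm", "arguments": {"increments": [{"tx": 0,"ty": 0,"tz": -1,"ax": 0,"ay": 0,"az": 0,"claw": -1},{"tx": 0,"ty": 0,"tz": -1,"ax": 0,"ay": 0,"az": 0,"claw": -1},{"tx": 0,"ty": 0,"tz": 0,"ax": 0,"ay": 0,"az": 0,"claw": -1}], "newtons": 60}}

```text
time_s: 9.2
tcp_pos: [0.5216, 0.3951, 0.142]
eef_rot: [-180.0, -0.0, -26.6]
contact_force: [-0.2, -0.1, 2.0]
gripper_width: 0.0222
```

{"name": "step_arm", "arguments": {"increments": [{"tx": 0,"ty": 0,"tz": -1,"ax": 0,"ay": 0,"az": 0,"claw": -1},{"tx": 0,"ty": 0,"tz": 0,"ax": 0,"ay": 0,"az": 0,"claw": -1}], "newtons": 60}}

```text
time_s: 9.4
tcp_pos: [0.5216, 0.3951, 0.1409]
eef_rot: [-180.0, -0.0, -26.6]
contact_force: [0.6, -0.5, 1.5]
gripper_width: 0.0222
```

{"name": "step_arm", "arguments": {"increments": [{"tx": 0,"ty": 0,"tz": -1,"ax": 0,"ay": 0,"az": 0,"claw": -1},{"tx": 0,"ty": 0,"tz": 0,"ax": 0,"ay": 0,"az": 0,"claw": -1}], "newtons": 60}}

```text
time_s: 9.6
tcp_pos: [0.5216, 0.3952, 0.1399]
eef_rot: [-180.0, -0.0, -26.6]
contact_force: [0.3, -0.9, 4.3]
gripper_width: 0.0219
```

{"name": "step_arm", "arguments": {"increments": [{"tx": 0,"ty": 0,"tz": -1,"ax": 0,"ay": 0,"az": 0,"claw": -1},{"tx": 0,"ty": 0,"tz": 0,"ax": 0,"ay": 0,"az": 0,"claw": -1}], "newtons": 60}}

```text
time_s: 9.8
tcp_pos: [0.5217, 0.3952, 0.139]
eef_rot: [-180.0, -0.0, -26.6]
contact_force: [0.7, -0.1, 5.5]
gripper_width: 0.0218
```

{"name": "step_arm", "arguments": {"increments": [{"tx": 0,"ty": 0,"tz": -1,"ax": 0,"ay": 0,"az": 0,"claw": -1},{"tx": 0,"ty": 0,"tz": 0,"ax": 0,"ay": 0,"az": 0,"claw": -1}], "newtons": 60}}

```text
time_s: 10.0
tcp_pos: [0.5218, 0.3952, 0.1382]
eef_rot: [-179.9, -0.0, -26.6]
contact_force: [-0.4, -0.2, 6.5]
gripper_width: 0.0221
```

{"name": "step_arm", "arguments": {"increments": [{"tx": 0,"ty": 0,"tz": -1,"ax": 0,"ay": 0,"az": 0,"claw": -1},{"tx": 0,"ty": 0,"tz": 0,"ax": 0,"ay": 0,"az": 0,"claw": -1}], "newtons": 60}}

```text
time_s: 10.2
tcp_pos: [0.5219, 0.3953, 0.1375]
eef_rot: [-179.9, -0.0, -26.6]
contact_force: [-0.8, -1.0, 8.2]
gripper_width: 0.0219
```

{"name": "step_arm", "arguments": {"increments": [{"tx": 0,"ty": 0,"tz": -1,"ax": 0,"ay": 0,"az": 0,"claw": -1},{"tx": 0,"ty": 0,"tz": 0,"ax": 0,"ay": 0,"az": 0,"claw": -1}], "newtons": 60}}

```text
time_s: 10.4
tcp_pos: [0.522, 0.3954, 0.1367]
eef_rot: [-179.9, -0.1, -26.6]
contact_force: [0.1, 0.5, 8.7]
gripper_width: 0.022
```

{"name": "step_arm", "arguments": {"increments": [{"tx": 0,"ty": 0,"tz": -1,"ax": 0,"ay": 0,"az": 0,"claw": -1},{"tx": 0,"ty": 0,"tz": 0,"ax": 0,"ay": 0,"az": 0,"claw": -1}], "newtons": 60}}

```text
time_s: 10.6
tcp_pos: [0.5221, 0.3954, 0.1359]
eef_rot: [-179.9, -0.1, -26.6]
contact_force: [-1.2, -0.4, 9.5]
gripper_width: 0.0222
```

{"name": "step_arm", "arguments": {"increments": [{"tx": 0,"ty": 0,"tz": -0.8,"ax": 0,"ay": 0,"az": 0,"claw": -1},{"tx": 0,"ty": 0,"tz": 0,"ax": 0,"ay": 0,"az": 0,"claw": -1}], "newtons": 60}}

```text
time_s: 10.8
tcp_pos: [0.5221, 0.3954, 0.1353]
eef_rot: [-179.9, -0.1, -26.6]
contact_force: [-0.8, -0.4, 11.3]
gripper_width: 0.0217
```

{"name": "step_arm", "arguments": {"increments": [{"tx": 0,"ty": 0,"tz": -0.8,"ax": 0,"ay": 0,"az": 0,"claw": -1},{"tx": 0,"ty": 0,"tz": 0,"ax": 0,"ay": 0,"az": 0,"claw": -1}], "newtons": 60}}

```text
time_s: 11.0
tcp_pos: [0.5222, 0.3955, 0.1347]
eef_rot: [-179.9, -0.1, -26.6]
contact_force: [-1.3, -1.3, 12.1]
gripper_width: 0.0219
```

{"name": "step_arm", "arguments": {"increments": [{"tx": 0,"ty": 0,"tz": -0.6,"ax": 0,"ay": 0,"az": 0,"claw": -1},{"tx": 0,"ty": 0,"tz": 0,"ax": 0,"ay": 0,"az": 0,"claw": -1}], "newtons": 60}}

```text
time_s: 11.2
tcp_pos: [0.5218, 0.3952, 0.1333]
eef_rot: [-179.9, -0.0, -26.6]
contact_force: [0.7, 0.2, 5.4]
gripper_width: 0.0222
```

{"name": "step_arm", "arguments": {"increments": [{"tx": 0,"ty": 0,"tz": 5,"ax": 0,"ay": 0,"az": 0,"claw": -1},{"tx": 0,"ty": 0,"tz": 20,"ax": 0,"ay": 0,"az": 0,"claw": -1},{"tx": 0,"ty": 0,"tz": 30,"ax": 0,"ay": 0,"az": 0,"claw": -1},{"tx": 0,"ty": 0,"tz": 30,"ax": 0,"ay": 0,"az": 0,"claw": -1},{"tx": 0,"ty": 0,"tz": 30,"ax": 0,"ay": 0,"az": 0,"claw": -1},{"tx": 0,"ty": 0,"tz": 5,"ax": 0,"ay": 0,"az": 0,"claw": -1},{"tx": 0,"ty": 0,"tz": 0,"ax": 0,"ay": 0,"az": 0,"claw": -1},{"tx": 0,"ty": 0,"tz": 0,"ax": 0,"ay": 0,"az": 0,"claw": -1}], "newtons": 60}}

```text
time_s: 12.0
tcp_pos: [0.5205, 0.3944, 0.2502]
eef_rot: [179.8, 0.1, -26.6]
contact_force: [-0.4, 0.6, -3.4]
gripper_width: 0.022
```

{"name": "step_arm", "arguments": {"increments": [{"tx": -0.8,"ty": -24.6,"tz": 0,"ax": 0,"ay": 0,"az": 0,"claw": -1},{"tx": -1,"ty": -40,"tz": 0,"ax": 0,"ay": 0,"az": 0,"claw": -1},{"tx": -1,"ty": -40,"tz": 0,"ax": 0,"ay": 0,"az": 0,"claw": -1},{"tx": -1,"ty": -40,"tz": 0,"ax": 0,"ay": 0,"az": 0,"claw": -1},{"tx": -1,"ty": -40,"tz": 0,"ax": 0,"ay": 0,"az": 0,"claw": -1},{"tx": 0,"ty": -30,"tz": 0,"ax": 0,"ay": 0,"az": 0,"claw": -1},{"tx": 0,"ty": -10,"tz": 0,"ax": 0,"ay": 0,"az": 0,"claw": -1},{"tx": 0,"ty": 0,"tz": 0,"ax": 0,"ay": 0,"az": 0,"claw": -1},{"tx": 0,"ty": 0,"tz": 0,"ax": 0,"ay": 0,"az": 0,"claw": -1},{"tx": 0,"ty": 0,"tz": 0,"ax": 0,"ay": 0,"az": 0,"claw": -1}], "newtons": 60}}

```text
time_s: 13.0
tcp_pos: [0.5165, 0.1712, 0.2517]
eef_rot: [180.0, 0.0, -26.6]
contact_force: [-1.0, 0.3, -2.5]
gripper_width: 0.0219
```

```bash
python3 - <<'E'
from h import *
c=cap('wrist','w4.png');s=r.get_state();print(s['time_s'],s['tcp_pos'],s['eef_rot'],s['contact_force'],s['moment'])
K=np.array([[c['fx'],0,c['cx']],[0,c['fy'],c['cy']],[0,0,1]])
for X in ([*s['tcp_pos'][:2],s['tcp_pos'][2]-.1135],[.5166,.1704,.086]): print(cv2.projectPoints(np.array([X]),cv2.Rodrigues(np.array(c['R']))[0],np.array(c['t']),K,np.array(c['distortion'],float))[0].ravel())
E
```

```text
13.05 [0.51651806 0.17125907 0.25177736] [ 1.79960949e+02  2.75920570e-02 -2.65789164e+01] [ 0.36988534 -0.16448861 -3.03673353] [-0.01703708 -0.03218977 -0.04987154]
[321.6681827 235.6512716]
[322.35082018 215.16945137]
```

View pics/w4.png

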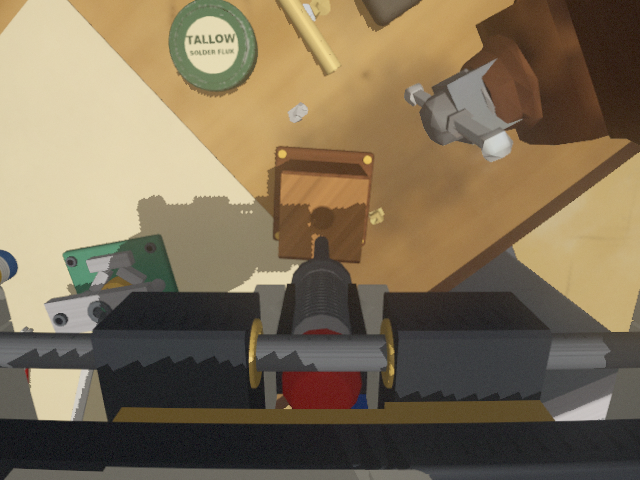

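{"name": "step_arm", "arguments": {"increments": [{"tx": 0,"ty": 0,"tz": -25,"ax": 0,"ay": 0,"az": 0,"claw": -1},{"tx": 0,"ty": 0,"tz": -25,"ax": 0,"ay": 0,"az": 0,"claw": -1},{"tx": 0,"ty": 0,"tz": -25,"ax": 0,"ay": 0,"az": 0,"claw": -1},{"tx": 0,"ty": 0,"tz": -20,"ax": 0,"ay": 0,"az": 0,"claw": -1},{"tx": 0,"ty": 0,"tz": -10,"ax": 0,"ay": 0,"az": 0,"claw": -1},{"tx": 0,"ty": 0,"tz": 0,"ax": 0,"ay": 0,"az": 0,"claw": -1},{"tx": 0,"ty": 0,"tz": 0,"ax": 0,"ay": 0,"az": 0,"claw": -1}], "newtons": 60}}

```text
time_s: 13.75
tcp_pos: [0.5171, 0.171, 0.148]
eef_rot: [-180.0, -0.0, -26.6]
contact_force: [0.2, -0.2, -2.3]
gripper_width: 0.0224
```

{"name": "step_arm", "arguments": {"increments": [{"tx": 0,"ty": 0,"tz": -4,"ax": 0,"ay": 0,"az": 0,"claw": -1},{"tx": 0,"ty": 0,"tz": -3,"ax": 0,"ay": 0,"az": 0,"claw": -1},{"tx": 0,"ty": 0,"tz": -3,"ax": 0,"ay": 0,"az": 0,"claw": -1},{"tx": 0,"ty": 0,"tz": -2,"ax": 0,"ay": 0,"az": 0,"claw": -1},{"tx": 0,"ty": 0,"tz": 0,"ax": 0,"ay": 0,"az": 0,"claw": -1},{"tx": 0,"ty": 0,"tz": 0,"ax": 0,"ay": 0,"az": 0,"claw": -1}], "newtons": 60}}

```text
time_s: 14.35
tcp_pos: [0.5166, 0.1703, 0.1354]
eef_rot: [180.0, -0.0, -26.6]
contact_force: [0.4, 0.0, -2.4]
gripper_width: 0.022
```

{"name": "step_arm", "arguments": {"increments": [{"tx": 0,"ty": 0,"tz": -2,"ax": 0,"ay": 0,"az": 0,"claw": -1},{"tx": 0,"ty": 0,"tz": -2,"ax": 0,"ay": 0,"az": 0,"claw": -1},{"tx": 0,"ty": 0,"tz": -2,"ax": 0,"ay": 0,"az": 0,"claw": -1},{"tx": 0,"ty": 0,"tz": 0,"ax": 0,"ay": 0,"az": 0,"claw": -1},{"tx": 0,"ty": 0,"tz": 0,"ax": 0,"ay": 0,"az": 0,"claw": -1}], "newtons": 60}}

```text
time_s: 14.85
tcp_pos: [0.5166, 0.1703, 0.1293]
eef_rot: [180.0, 0.0, -26.6]
contact_force: [-0.7, 0.3, -3.0]
gripper_width: 0.022
```

{"name": "step_arm", "arguments": {"increments": [{"tx": 0,"ty": 0,"tz": -1,"ax": 0,"ay": 0,"az": 0,"claw": -1},{"tx": 0,"ty": 0,"tz": -0.5,"ax": 0,"ay": 0,"az": 0,"claw": -1},{"tx": 0,"ty": 0,"tz": 0,"ax": 0,"ay": 0,"az": 0,"claw": -1},{"tx": 0,"ty": 0,"tz": 0,"ax": 0,"ay": 0,"az": 0,"claw": -1}], "newtons": 60}}

```text
time_s: 15.25
tcp_pos: [0.5166, 0.1704, 0.1279]
eef_rot: [180.0, -0.0, -26.6]
contact_force: [0.5, -0.2, -2.5]
gripper_width: 0.0223
```

{"name": "step_arm", "arguments": {"increments": [{"tx": 0,"ty": 0,"tz": -0.5,"ax": 0,"ay": 0,"az": 0,"claw": -1},{"tx": 0,"ty": 0,"tz": 0,"ax": 0,"ay": 0,"az": 0,"claw": -1}], "newtons": 60}}

```text
time_s: 15.45
tcp_pos: [0.5167, 0.1704, 0.1275]
eef_rot: [-180.0, -0.0, -26.6]
contact_force: [-0.6, -0.1, -1.9]
gripper_width: 0.022
```

{"name": "step_arm", "arguments": {"increments": [{"tx": 0,"ty": 0,"tz": -0.3,"ax": 0,"ay": 0,"az": 0,"claw": -1},{"tx": 0,"ty": 0,"tz": 0,"ax": 0,"ay": 0,"az": 0,"claw": -1}], "newtons": 60}}

```text
time_s: 15.65
tcp_pos: [0.5168, 0.1704, 0.1275]
eef_rot: [-180.0, -0.0, -26.6]
contact_force: [-0.7, -0.9, 2.6]
gripper_width: 0.0222
```

Seated on the flange (force reversed at the original height). Release gently and rise.

{"name": "step_arm", "arguments": {"increments": [{"tx": 0,"ty": 0,"tz": 0.2,"ax": 0,"ay": 0,"az": 0,"claw": -0.4},{"tx": 0,"ty": 0,"tz": 0,"ax": 0,"ay": 0,"az": 0,"claw": -0.2},{"tx": 0,"ty": 0,"tz": 0,"ax": 0,"ay": 0,"az": 0,"claw": 0.2},{"tx": 0,"ty": 0,"tz": 0,"ax": 0,"ay": 0,"az": 0,"claw": 0.6},{"tx": 0,"ty": 0,"tz": 0,"ax": 0,"ay": 0,"az": 0,"claw": 1},{"tx": 0,"ty": 0,"tz": 0,"ax": 0,"ay": 0,"az": 0,"claw": 1},{"tx": 0,"ty": 0,"tz": 0,"ax": 0,"ay": 0,"az": 0,"claw": 1},{"tx": 0,"ty": 0,"tz": 0,"ax": 0,"ay": 0,"az": 0,"claw": 1}], "newtons": 60}}

```text
time_s: 16.45
tcp_pos: [0.5166, 0.1704, 0.1272]
eef_rot: [-180.0, 0.0, -26.6]
contact_force: [-0.2, 0.0, -0.2]
gripper_width: 0.0769
```

{"name": "step_arm", "arguments": {"increments": [{"tx": 0,"ty": 0,"tz": 15,"ax": 0,"ay": 0,"az": 0,"claw": 1},{"tx": 0,"ty": 0,"tz": 30,"ax": 0,"ay": 0,"az": 0,"claw": 1},{"tx": 0,"ty": 0,"tz": 40,"ax": 0,"ay": 0,"az": 0,"claw": 1},{"tx": 0,"ty": 0,"tz": 40,"ax": 0,"ay": 0,"az": 0,"claw": 1},{"tx": 0,"ty": 0,"tz": 45,"ax": 0,"ay": 0,"az": 0,"claw": 1},{"tx": 0,"ty": 0,"tz": 0,"ax": 0,"ay": 0,"az": 0,"claw": 1},{"tx": 0,"ty": 0,"tz": 0,"ax": 0,"ay": 0,"az": 0,"claw": 1}], "newtons": 60}}

```text
time_s: 17.15
tcp_pos: [0.5168, 0.1707, 0.2984]
eef_rot: [-179.8, -0.1, -26.6]
contact_force: [-0.8, 0.1, -1.1]
gripper_width: 0.0875
```

```bash
python3 - <<'E'
from h import *
c=cap('wrist','w5.png');d=cap('scene','s5.png');s=r.get_state();print(s['time_s'],s['tcp_pos'],s['contact_force'],s['gripper_width'])
W=cloud(c);h=cv2.cvtColor(c['image'],cv2.COLOR_BGR2HSV)
m=((h[...,0]<8)|(h[...,0]>172))&(h[...,1]>170)&(h[...,2]>60); m[:, :290]=0;m[:,350:]=0;m[:195]=0;m[255:]=0
P=W[m];print(np.percentile(P[:,2],[50,95,99]),np.median(P[P[:,2]>.163],0))
a=cv2.imread('pics/s1.png')
cv2.imwrite('pics/z5.png',cv2.resize(np.hstack([a[150:350,150:400],d['image'][150:350,150:400]]),None,fx=1.6,fy=1.6))
E
```

```text
17.25 [0.51597422 0.17011856 0.29622385] [ 0.15817553 -0.65404174 -0.01999248] 0.08768560355503378
[nan nan nan] [0.51830322 0.1681144  0.16761845]
```

View pics/z5.png

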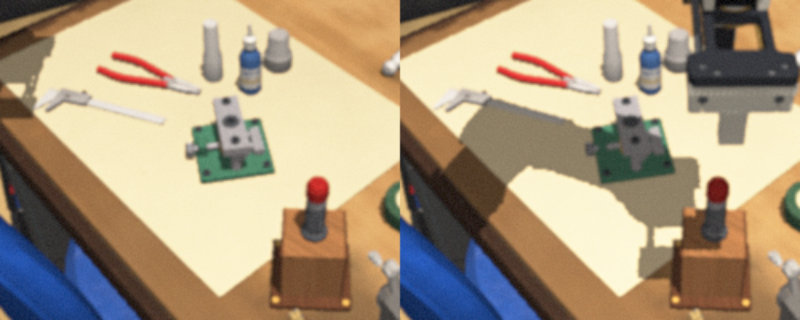

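The before and after views match: the punch is upright and fully seated (cap top at 0.1676 m, against 0.168 expected), and nothing else has moved.

```bash
python3 -c "
from h import *
print(r.close_job())"
```

```text
the job is handed in; nothing more can be done
None
```

The slug is punched and the punch is back in its stand. I handed the job in at about 17.3 s on the robot's clock, and no verdict was reported.

- **Punching:** I drew the punch, put its point through the guide bushing with no noticeable side force, and pressed straight down in steps of 1 mm or less. Contact came with the point about 32 mm below the bushing mouth. The push rose to about 14.7 N, then dropped at once to about 8 N at the snap. I stopped there and lifted straight out. The side force read at most about 1.8 N, so the 20 N limit was not approached.
- **Return:** The flange met the stand at the same height as at the start (gripper at z = 0.1275 m). After release the cap top measured 0.1676 m, against 0.168 m expected. The before and after scene pictures show the punch upright and the nearby bystanders unmoved; the flux tin, brass tube and sanding pad were mostly outside that crop and were not compared. The gripper was clear, with contact force near zero.

**Checks that disagreed:** Before insertion, the scene camera put the point about 1.5 mm further off the bushing centre than the wrist camera did. I took a value between the two, and the point went in freely. One summary height figure in the final check came out as nan because of missing depth pixels; the cap height above comes from the valid ones.

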